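Set the probe traverse: squeeze-lock carriage to the clip, stiff ram to its line

TASK

Set this probe traverse for the next run: squeeze the yellow lock tab against its grip post and keep it squeezed while you slide the carriage along the rail until its brass pointer stands at the red station clip, then let the tab go so that the brake holds it there. Next, with the carriage locked, nudge the stiff probe ram forward by the back of its brass thumb plate, gently and a little at a time, until its pointer stands on the white line without running past it. Do not shift the red clip, touch the copper probe tube or disturb the other things on the bench.

Things in the scene. Friction and masses are not known exactly. Their poses are not given: they have to be found in the camera images.
- traverse: Fixed dark base plate, 150 x 460 x 12 mm, carrying the aluminium rail (44 mm wide, top 40 mm above the bench). Origin: centre of its underside. Its axes, shared by all points here: y along the rail, x level and square to the rail, pointing away from the robot, z up. Carriage, tab and ram only ever move along or about these axes.
- lock_grip (a point): Where to hold the carriage's lock (on the carriage, 102 mm above the bench): midway between the outer faces of the fixed dark grip post (+x side, 30 mm wide in y, top at 120 mm) and the yellow spring-loaded lock tab (-x side, 40 mm wide in y, top at 128 mm). 36 mm in x over both outer faces at this height, 29 mm when squeezed. Saddle plate below at 60 mm; over 60 mm free all round.
- lock_tab (a joint): Lock tab, rad: 0 at rest (its rubber shoe pinches the rail; the brake holds against about 17 N), 0.17 squeezed home against its stop, the top tilting 8 mm towards the post. It takes 9 N to start and 11 N to hold squeezed home; over 0.06 the brake is free. It springs back when let go.
- carriage (a joint): Carriage position along the rail, m, 0 to 0.18, growing along +y of the traverse. About 1.2 kg moving, 2 N of sliding friction with the brake free.
- carriage_pointer (a point): Tip of the carriage's brass pointer, 4 mm wide, over the white scale on the far side of the rail, 16 mm above the bench.
- clip_mark (a point): Nose of the red station clip (22 x 16 mm, 14 mm tall, white line on top) gripping the far edge of the base plate beside the scale; at its middle in y, 16 mm above the bench. The pointer is at the clip when both have the same y along the rail (their x differs by 3 mm). The clip starts 40 to 167 mm on the +y side of the pointer.
- ram (a joint): Position of the probe ram on its cross-slide bed, m, 0 to 0.062, growing along +x of the traverse (away from the robot, probe forward). Stiff: about 6 N of friction; stays where it is left.
- thumb_plate (a point): Centre of the rear (-x) face of the ram's upright brass thumb plate, the face to push, 97 mm above the bench. Plate 44 mm wide in y, 8 mm thick, from 74 to 120 mm above the bench. Behind it is free space above the grey bed, whose top is 72 mm above the bench. Moves with the ram.
- ram_pointer (a point): Foot of the brass pointer (4 mm wide) on the +y side of the ram, 73 mm above the bench. Moves with the ram.
- bed_line (a point): Middle of the white line (3.5 mm wide, 13 mm long) across the +y shoulder of the cross-slide bed, 73 mm above the bench; on the carriage. The ram pointer stands on it when both have the same x; at the start the line is 22 to 36 mm ahead (+x).
- probe: Copper right-angle probe tube, 8 mm thick, carried by the ram; not to be touched. Its origin is not on the tube but at bench level on the middle line of the carriage, and moves with the ram. From there the tube runs 55 mm to +y and 100 mm up, along +x from the clamp at 68 mm to 161 mm, then turns to +y as far as 120 mm.
- scanner: Bystander: cracked brown bakelite pressure scanner housing with brass nipples, 70 x 110 x 52 mm, origin at the centre of its underside.
- tube_a: Bystander: copper tap tube bent at a right angle, 12 mm thick, legs 120 and 70 mm, lying on the bench; origin under the middle of its outline.
- tube_b: Bystander: copper tap tube bent at a right angle, 12 mm thick, legs 100 and 80 mm, lying on the bench; origin under the middle of its outline.
- calipers_case: Bystander: shut nickel calipers case, 80 x 200 x 25 mm, origin at the centre of its underside.

How it is judged:
On the way, in this order (a step that is already met when the one before it is completed fails the run):
1. the carriage is at the clip with its lock tab held squeezed (value of joint lock_tab above 0.06 rad and y of carriage_pointer in the frame of clip_mark between -0.008 and 0.008 m), for 0.1 s.
2. the tab is let go and the brake holds the carriage at the clip (value of joint lock_tab below 0.03 rad and y of carriage_pointer in the frame of clip_mark between -0.004 and 0.004 m), for 0.2 s.
3. the ram's pointer stands on the white line (x of ram_pointer in the frame of bed_line between -0.003 and 0.003 m), for 0.2 s.
At the end, for the whole second after the job is handed in: The carriage's pointer is within 4 mm of the middle of the red clip along the rail, the lock tab is let go (brake on), the ram's pointer is within 3 mm of the middle of the white line, and carriage and ram are at rest (all of step 2 and all of step 3 and velocity of joint carriage between -0.005 and 0.005 m/s and velocity of joint ram between -0.005 and 0.005 m/s); the robot touches nothing.
It fails at once if the carriage is forced along the rail with its lock tab not squeezed (value of joint lock_tab below 0.02 rad and (velocity of joint carriage above 0.03 m/s or velocity of joint carriage below -0.03 m/s)).
It fails at once if the ram's pointer runs more than 3 mm past the white line (x of ram_pointer in the frame of bed_line above 0.003 m).
It fails at once if the ram is knocked along roughly (faster than 0.25 m/s) (velocity of joint ram above 0.25 m/s or velocity of joint ram below -0.25 m/s).
It fails at once if the copper probe tube is touched with more than 1 N (contact force between probe and the fingers above 1 N or contact force between probe and the arm above 1 N).
It fails at once if the red clip is shifted more than 3 mm, or a thing lying on the bench more than 15 mm (distance of any of scanner, tube_a, tube_b, calipers_case from where it was at the start of the episode above 0.015 m or distance of clip_mark from where it was at the start of the episode above 0.003 m).
It also fails if it takes over 54 s, if anything falls off the work surface, if the arm or the gripper's body presses on something with over 40 N, if the wrist force passes 120 N, or if a joint passes its speed limit or range.

ROBOT

A 6-joint arm with a two-finger parallel gripper is mounted at the origin on the work surface. World frame = base frame: x ahead of the robot, y to its left, z up, the work surface at z = 0. Lengths are in m, angles in rad, forces in N, time in s.
With the tool pointing down it reaches from about 0.3 to 0.875 m from the base axis. Payload 4.2 kg.
Tool frame: the origin (TCP) lies at the very end of the fingers, on their centre line; the grasp point (between the pads) lies 19 mm behind it; z points along the fingers, y is the line along which they close (so a half turn about z gives the same grasp; the last joint's range is limited). The gripper opens to 85 mm and grips with 20 to 120 N. Pads are 22 mm wide; open, the fingers measure 114 mm over their backs; the gripper's body (76 mm by 85 mm) begins 54 mm behind the grasp point. The pads swing forward as they close: fully open they stand 13 mm farther back than shut.
Start: joints at [-1.367, 0.32, 1.565, -0, 1.257, -0.02], TCP at [0.128, -0.561, 0.231] pointing down, gripper open.
Joint ranges: [-3.11, 3.11], [-0.84, 2.01], [0.21, 2.61], [-1.34, 4.49], [0.05, 2.63], [-2.56, 2.56]. Speed limits (rad/s): [2.57, 2.57, 3.14, 3.14, 3.14, 3.14].

INTERFACE

Orientations are given as a 3x3 rotation matrix whose columns are the frame's x, y, z axes.
In Python, from bench import * gives the robot as it stands.
- The arm moves only by the tool move_arm, never from a script. Its argument "steps" is a list of rows, each an object of numbers: "x", "y", "z": the shift along the tool's x, y, z in units of 0.15 m (1.0 is 0.15 m); "yaw": the turn about the tool's z in units of 90 degrees (1.0 is 90 degrees); "jaw": the opening, from 0 (shut) to 1 (fully open). In form: [{"x": .., "y": .., "z": .., "yaw": .., "jaw": ..}, ...]. A call has 1 to 8 rows; each row shifts and turns the commanded pose from where the row before left it, along the tool's axes as they then stand; what a row does not reach is not made up. A row lasts 1/12 s, in which the tool goes at most 41.7 mm and 7.16 degrees, less where a joint would pass 70% of its speed; a pose out of reach is approached as far as the arm can. A call with a number of a shift or a turn outside -1 to 1 is refused whole. A call with a gripper value outside its range is refused whole. The fingers move at their own pace and stop on an object; "grip_force" is the grip in N (left out, the last holds). Time passes only in rows, so rows that do not move let the fingers close. It gives the time, the measured TCP pose, the force, the opening and the grip force at its end, in the units of the state.
- sense(): the state, without advancing time (a new reading comes with each control period).
- read_camera(name): name is "scene" or "top"; returns the picture (480x640x3 uint8, red, green, blue); there is no depth.
- camera_info(name): a dict with "fx", "fy", "cx", "cy" (pixels), "rvec" (rotation vector, rad) and "tvec" (3), from world to camera coordinates, as OpenCV has them. Camera axes: x right, y down, z forward; pixel columns grow to the right and rows downward; lengths in m; the calibration is good to about 2 mm. A picture is of the moment at which its call begins. camera_info takes no time and is no camera call.
- finish_job(): hands the job in; it is judged then, once.
Trained networks look in the newest picture that a camera, given by its name, has taken for a name from the list of things; names that differ only in an ending like _2 or _b are one class to them, and where a whole thing is asked for, a point or a joint stands for the part that bears it (a point fixed in the world has none). Each returns a list of dicts, best first, with "confidence" (0 to 1); they miss things now and then, are a little off and sometimes report something else, mostly with a low value. They report only what shows in the picture. A call takes as long as a camera call.
- boxes_of(camera, query): "extent" ([centre column, centre row, width, height] in pixels, round what is visible of it).
- masks_of(camera, query): "mask" (480x640 bool, what is visible of it) and "extent" ([centre column, centre row, width, height] in pixels, round what is visible of it).
- spot_point(camera, query): "xy" ([column, row] in pixels: a listed point, or the origin of a listed thing).
The state is a dict: "time": time; "joint_positions": joint angles; "joint_velocities": joint speeds; "effort": joint torques, N m; "tool_pos": TCP position; "tcp_rot": TCP orientation; "ft_force": force on the tool from outside, world axes, zero at the start; "moment": the same for the moment, N m; "finger_gap": finger opening in m; "grasp_force": force on a finger pad.
Only numpy, scipy, OpenCV 4.12 (cv2) and the standard library are available. Lean on these libraries where they do the work, as an engineer would, in place of code of your own. Each camera call takes 0.05 s, during which the arm holds its last target. There are 200 camera calls.

## Working session

There is one attempt and no reset: what is moved stays moved. The work goes in short steps, Python scripts to look and compute and a tool call to move; the robot and the scene stay as the last step left them, time stands still between calls to the robot, and variables do not carry over. Pictures are saved under pics/ and viewed, at most 10 in all, crops included, and the job is handed in when it is done.

Besides the shell and the picture viewer there is one more tool, called after "Request:" in YAML: its name, and indented under it one key for each argument. move_arm: Moves the arm, as the interface text tells. Shifts and turns lie within -1 to 1; 1 stands for 0.15 m of shift or 90 degrees of turn. Its arguments: {"type":"object","properties":{"steps":{"type":"array"},"grip_force":{"type":"number"}},"required":["steps"]}

```bash
mkdir -p pics; cat > h.py <<'E'
from bench import *
import numpy as np, cv2
def cam(n):
    c=camera_info(n);R=cv2.Rodrigues(np.array(c["rvec"],float))[0];return c,R,np.array(c["tvec"],float).ravel()
def ray(n,px,z):
    c,R,t=cam(n);d=R.T@np.array([(px[0]-c["cx"])/c["fx"],(px[1]-c["cy"])/c["fy"],1]);o=-R.T@t
    return o+d*(z-o[2])/d[2]
def proj(n,p):
    c,R,t=cam(n);q=R@np.array(p)+t;return np.array([c["fx"]*q[0]/q[2]+c["cx"],c["fy"]*q[1]/q[2]+c["cy"]])
def snap(n,f):
    im=read_camera(n);cv2.imwrite("pics/"+f,im[:,:,::-1]);return im
E
python3 - <<'E'
from h import *
for n in("top","scene"):
    snap(n,n+"0.png");c,R,t=cam(n);print(n,-R.T@t,c["fx"])
    for q,z in(("lock_grip",.102),("carriage_pointer",.016),("clip_mark",.016),("thumb_plate",.097),("ram_pointer",.073),("bed_line",.073),("traverse",0),("probe",0)):
        r=spot_point(n,q)
        for a in r[:2]: print(n,q,np.round(a["xy"],1),round(a["confidence"],2),np.round(ray(n,a["xy"],z),4))
print(sense())
E
```

```text
top [0.58787871 0.06025227 0.97722578] 452.79045825453187
top lock_grip [430.5 301.3] 0.8 [ 0.5376 -0.1598  0.102 ]
top clip_mark [359.5 254.2] 0.57 [ 0.6347 -0.0327  0.016 ]
top thumb_plate [370.8 312.2] 0.78 [ 0.5182 -0.0445  0.097 ]
top ram_pointer [364.3 283.4] 0.73 [ 0.5735 -0.0356  0.073 ]
top bed_line [363.1 265. ] 0.69 [ 0.6102 -0.034   0.073 ]
top traverse [382.1 285.3] 0.68 [ 0.5677 -0.0817  0.    ]
top traverse [428.8 297.8] 0.22 [ 0.5393 -0.182   0.    ]
top probe [237.8 282.8] 0.6 [0.5778 0.2283 0.    ]
scene [1.14310212 1.04136164 0.80574507] 612.6632003896027
scene lock_grip [314.7 179.9] 0.81 [ 0.5366 -0.1635  0.102 ]
scene carriage_pointer [290.9 229.5] 0.84 [ 0.632  -0.1107  0.016 ]
scene carriage_pointer [317.1 181.7] 0.74 [ 0.4617 -0.2979  0.016 ]
scene clip_mark [303.6 242.2] 0.6 [ 0.6304 -0.0452  0.016 ]
scene thumb_plate [345.9 199.6] 0.74 [ 0.5151 -0.0466  0.097 ]
scene ram_pointer [322.3 220.9] 0.88 [ 0.5902 -0.0248  0.073 ]
scene bed_line [312.2 224. ] 0.84 [ 0.6166 -0.0244  0.073 ]
scene traverse [320.8 232.9] 0.82 [ 0.5649 -0.0831  0.    ]
scene probe [277
[... 180 characters left out ...]
9e-02]), 'joint_velocities': array([-2.32401596e-04, -1.67099621e-03,  1.43416805e-05,  4.27368122e-04,
        5.22573906e-04, -1.27799792e-03]), 'effort': array([-3.31350248e-04, -4.15407300e+01, -2.34426677e+01,  1.62885276e-04,
        2.58655682e-04, -1.61675707e-06]), 'tool_pos': array([ 0.12760606, -0.56067025,  0.23133924]), 'tcp_rot': array([[ 9.75059143e-01,  2.21945191e-01, -7.88046161e-06],
       [ 2.21945189e-01, -9.75059139e-01, -8.83494624e-05],
       [-2.72926544e-05,  8.43969206e-05, -9.99999996e-01]]), 'ft_force': array([ 0.54844921, -0.07563364,  0.31162542]), 'moment': array([-0.02075886, -0.04182392,  0.02323239]), 'grasp_force': 0.0, 'finger_gap': 0.08519450309961414}
```

```bash
python3 - <<'E'
import cv2
a=cv2.imread("pics/top0.png");b=cv2.imread("pics/scene0.png")
cv2.imwrite("pics/top0c.png",cv2.resize(a[190:390,250:510],None,fx=3,fy=3,interpolation=2))
cv2.imwrite("pics/scene0c.png",cv2.resize(b[130:330,190:450],None,fx=3,fy=3,interpolation=2))
E
```

```text
(no output)
```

View pics/top0c.png

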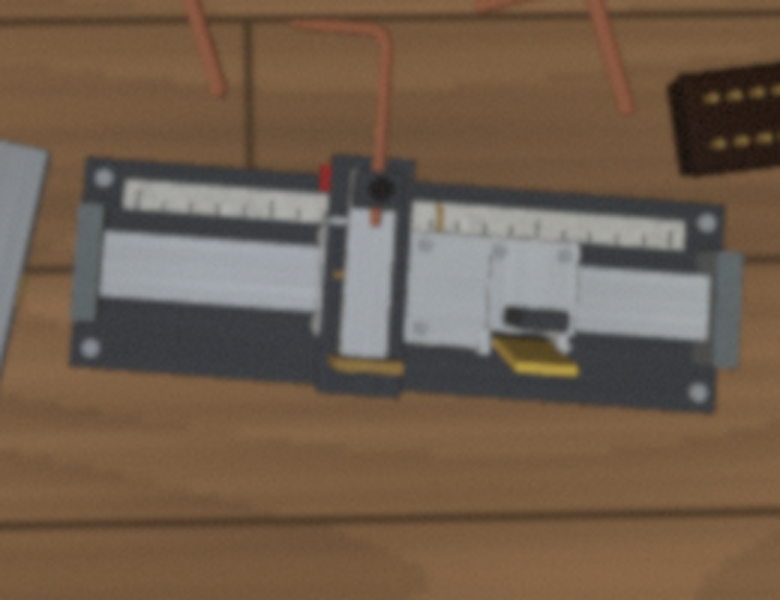

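View pics/scene0c.png

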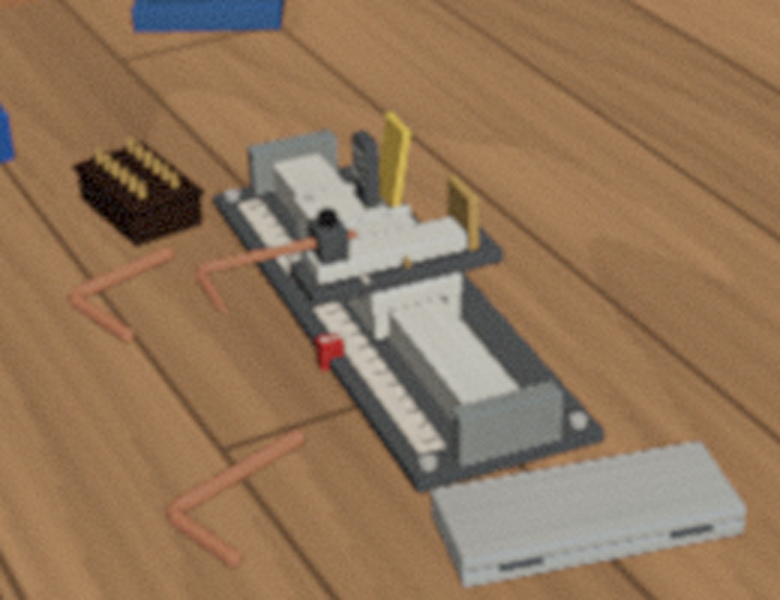

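View pics/top0.png

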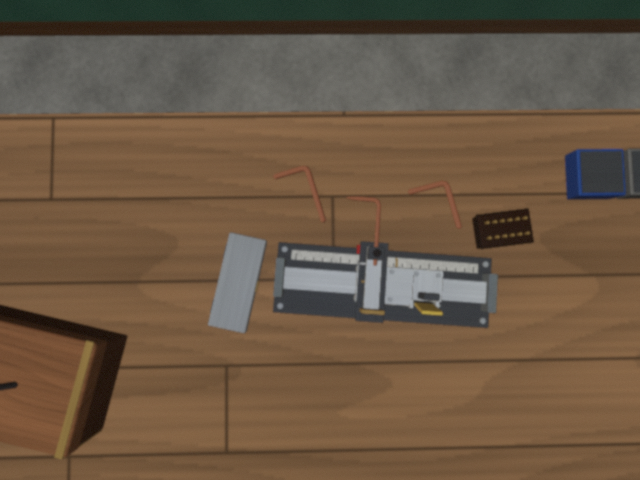

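The top view shows the traverse turned about -4°, with the pointer at crop (440,215), i.e. pixel (397,262). The clip is half hidden under the bed at about pixel (358,249). The scene view shows the clip clear at about pixel (300,247). Next I fit the plate frame.

```bash
cat >> h.py <<'E'
from scipy.optimize import least_squares
E
python3 - <<'E'
from h import *
cs=np.array([(88,157),(723,205),(714,411),(70,366)])/3.+[250,190]
W=np.array([ray("top",p,.012)[:2] for p in cs])
L=np.array([(75,230),(75,-230),(-75,-230),(-75,230)])/1000.
f=lambda v:(np.c_[np.cos(v[2])*L[:,0]-np.sin(v[2])*L[:,1]+v[0],np.sin(v[2])*L[:,0]+np.cos(v[2])*L[:,1]+v[1]]-W).ravel()
s=least_squares(f,[.56,-.08,-.07]);v=s.x;print(v,np.round(s.fun*1000,1))
np.save("frame.npy",v)
open("h.py","a").write('''
def T(p):
    v=np.load("frame.npy");c,s=np.cos(v[2]),np.sin(v[2]);d=np.array(p)[:2]-v[:2];return np.r_[c*d[0]+s*d[1],-s*d[0]+c*d[1]]
def red(n):
    h=cv2.cvtColor(read_camera(n),cv2.COLOR_RGB2HSV);m=((h[:,:,0]<6)|(h[:,:,0]>174))&(h[:,:,1]>170)&(h[:,:,2]>70)
    k,l,st,ce=cv2.connectedComponentsWithStats(m.astype(np.uint8));return [(st[i].tolist(),ce[i].round(1).tolist()) for i in range(1,k) if st[i][4]>8]
''')
E
python3 - <<'E'
from h import *
for n in("top","scene"):
    print(n,red(n))
    for q,z in(("lock_grip",.102),("carriage_pointer",.016),("clip_mark",.016),("thumb_plate",.097),("ram_pointer",.073),("bed_line",.073)):
        for a in spot_point(n,q)[:1]: print(q,a["xy"],np.round(T(ray(n,a["xy"],z)),4))
print(T(ray("top",(396.7,261.7),.016)))
E
```

```text
[ 0.5690264  -0.0824868  -0.08782817] [ 1.2  2.3  1.6 -2.4 -2.  -1.5 -0.8  1.6]
top []
lock_grip [429.0, 303.0] [-0.028  -0.0771]
carriage_pointer [399.5, 257.7] [ 0.0599 -0.0303]
clip_mark [362.5, 249.7] [0.0711 0.0496]
thumb_plate [370.8, 311.7] [-0.053   0.0335]
ram_pointer [364.4, 281.5] [0.0041 0.0471]
bed_line [363.2, 263.7] [0.0394 0.0519]
scene [([295, 244, 9, 9, 53], [298.9, 247.2])]
lock_grip [316.3, 181.9] [-0.0247 -0.0721]
carriage_pointer [290.9, 228.4] [ 0.0634 -0.0273]
clip_mark [235.9, 228.7] [ 0.1859 -0.083 ]
thumb_plate [341.3, 197.0] [-0.0523  0.0151]
ram_pointer [325.5, 219.5] [0.007  0.0568]
bed_line [310.2, 221.8] [0.0428 0.0512]
[ 0.05094011 -0.02487188]
```

```bash
python3 - <<'E'
from h import *
print("tab",T(ray("top",(433,314.7),.128)),"post",T(ray("top",(431.3,292.3),.12)),ray("top",(431.3,292.3),.12))
for z in(.009,.012,.016):print("clip",z,T(ray("scene",(298.9,247.2),z)))
# scene tab top corners, post
print("scene tab top",T(ray("scene",(190+398/3,130+120/3),.128)), "post",T(ray("scene",(190+363/3,130+135/3),.12)))
im=cv2.imread("pics/scene0.png");print(im[247,299],im[244:253,299].tolist())
v=np.load("frame.npy");c,s=np.cos(v[2]),np.sin(v[2])
p=np.array([-.026,-.0745]);print("grip world",v[0]+c*p[0]-s*p[1],v[1]+s*p[0]+c*p[1])
E
```

```text
tab [-0.04817555 -0.07923432] post [-0.00690577 -0.07573613] [ 0.55550403 -0.15732527  0.12      ]
clip 0.009 [0.07204948 0.04767919]
clip 0.012 [0.07356026 0.05190461]
clip 0.016 [0.07557463 0.05753849]
scene tab top [-0.04439662 -0.0770684 ] post [-0.01410664 -0.07922576]
[ 49  53 167] [[74, 80, 177], [42, 45, 176], [33, 35, 165], [49, 53, 167], [43, 46, 164], [42, 45, 155], [49, 47, 135], [40, 45, 124], [37, 44, 128]]
grip world 0.5365918250190905 -0.154419051269705
```

Request:
move_arm:
  steps:
    - {"yaw": -0.078}
    - {"yaw": -0.078}
    - {"yaw": -0.078}
    - {"yaw": -0.078}
    - {"yaw": -0.078}
    - {"yaw": -0.078}
    - {"yaw": -0.078}
    - {"yaw": -0.078}

```text
schema error: expected keys x, y, z, yaw, jaw
```

Request:
move_arm:
  steps:
    - {"yaw": -0.078}
    - {"yaw": -0.078}
    - {"yaw": -0.022,"x": 0.1,"y": 0.08}
    - {"x": 0.2,"y": 0.17}
    - {"x": 0.2,"y": 0.17}
    - {"x": 0.2,"y": 0.17}
    - {"x": 0.2,"y": 0.17}
    - {"x": 0.2,"y": 0.17}

```text
schema error: expected keys x, y, z, yaw, jaw
```

Request:
move_arm:
  steps:
    - {"x": 0.2,"y": 0.17}
    - {"x": 0.2,"y": 0.17}
    - {"x": 0.2,"y": 0.17}
    - {"x": 0.2,"y": 0.17}
    - {"x": 0.2,"y": 0.17}
    - {"x": 0.2,"y": 0.17}
    - {"x": 0.2,"y": 0.17}
    - {}

```text
schema error: expected keys x, y, z, yaw, jaw
```

```bash
python3 - <<'E'
from h import *
s=sense();R=s["tcp_rot"];print(s["time"],s["tool_pos"],T(s["tool_pos"]),"ang",np.arctan2(R[1,1],R[0,1]),s["joint_positions"])
E
```

```text
1.6 [ 0.12760344 -0.56069518  0.23135867] [-0.39777534 -0.51508471] ang -1.3470332670810992 [-1.36702334e+00  3.19582801e-01  1.56447214e+00 -7.05085995e-06
  1.25738052e+00 -1.99879031e-02]
```

All five keys are needed in every row.

Request:
move_arm:
  steps:
    - {"x": 0,"y": 0,"z": 0,"yaw": -0.078,"jaw": 1}
    - {"x": 0,"y": 0,"z": 0,"yaw": -0.078,"jaw": 1}
    - {"x": 0,"y": 0,"z": 0,"yaw": -0.078,"jaw": 1}
    - {"x": 0,"y": 0,"z": 0,"yaw": -0.078,"jaw": 1}
    - {"x": 0,"y": 0,"z": 0,"yaw": -0.078,"jaw": 1}
    - {"x": 0,"y": 0,"z": 0,"yaw": -0.078,"jaw": 1}
    - {"x": 0,"y": 0,"z": 0,"yaw": -0.078,"jaw": 1}
    - {"x": 0,"y": 0,"z": 0,"yaw": -0.078,"jaw": 1}

```text
time: 2.27
tool_pos: [0.1276, -0.5607, 0.2313]
tcp_rot: [[0.353, 0.936, 0.0], [0.936, -0.353, -0.0], [-0.0, 0.0, -1.0]]
ft_force: [-0.0, 1.0, -0.2]
finger_gap: 0.0854
grasp_force: 0.0
```

Request:
move_arm:
  steps:
    - {"x": 0,"y": 0,"z": 0,"yaw": -0.078,"jaw": 1}
    - {"x": 0,"y": 0,"z": 0,"yaw": -0.078,"jaw": 1}
    - {"x": 0.1,"y": 0.08,"z": 0,"yaw": -0.022,"jaw": 1}
    - {"x": 0.2,"y": 0.17,"z": 0,"yaw": 0,"jaw": 1}
    - {"x": 0.2,"y": 0.17,"z": 0,"yaw": 0,"jaw": 1}
    - {"x": 0.2,"y": 0.17,"z": 0,"yaw": 0,"jaw": 1}
    - {"x": 0.2,"y": 0.17,"z": 0,"yaw": 0,"jaw": 1}
    - {"x": 0.2,"y": 0.17,"z": 0,"yaw": 0,"jaw": 1}

```text
time: 2.93
tool_pos: [0.2824, -0.4075, 0.2315]
tcp_rot: [[0.088, 0.996, 0.0], [0.996, -0.088, -0.0], [-0.0, 0.0, -1.0]]
ft_force: [1.1, -1.0, 0.4]
finger_gap: 0.0855
grasp_force: 0.0
```

Request:
move_arm:
  steps:
    - {"x": 0.2,"y": 0.17,"z": 0,"yaw": 0,"jaw": 1}
    - {"x": 0.2,"y": 0.17,"z": 0,"yaw": 0,"jaw": 1}
    - {"x": 0.2,"y": 0.17,"z": 0,"yaw": 0,"jaw": 1}
    - {"x": 0.2,"y": 0.17,"z": 0,"yaw": 0,"jaw": 1}
    - {"x": 0.2,"y": 0.17,"z": 0,"yaw": 0,"jaw": 1}
    - {"x": 0.2,"y": 0.17,"z": 0,"yaw": 0,"jaw": 1}
    - {"x": 0.2,"y": 0.17,"z": 0,"yaw": 0,"jaw": 1}
    - {"x": 0,"y": 0,"z": 0,"yaw": 0,"jaw": 1}

```text
time: 3.6
tool_pos: [0.4819, -0.2108, 0.2313]
tcp_rot: [[0.081, 0.997, 0.003], [0.997, -0.081, 0.002], [0.002, 0.003, -1.0]]
ft_force: [0.3, 0.3, -0.6]
finger_gap: 0.0855
grasp_force: 0.0
```

```bash
python3 - <<'E'
from h import *
s=sense();R=s["tcp_rot"];print(s["time"],s["tool_pos"],T(s["tool_pos"]),"ang",np.arctan2(R[1,1],R[0,1]),s["joint_positions"])
E
```

```text
3.6 [ 0.48187181 -0.21084219  0.23131557] [-0.07555993 -0.13550544] ang -0.08135350007235954 [-0.43624143  0.24144677  1.67585384  0.00338328  1.22219053 -0.35604374]
```

Request:
move_arm:
  steps:
    - {"x": 0.2,"y": 0.16,"z": 0,"yaw": -0.004,"jaw": 1}
    - {"x": 0.2,"y": 0.16,"z": 0,"yaw": 0,"jaw": 1}
    - {"x": 0,"y": 0,"z": 0.1,"yaw": 0,"jaw": 1}
    - {"x": 0,"y": 0,"z": 0.2,"yaw": 0,"jaw": 1}
    - {"x": 0,"y": 0,"z": 0.2,"yaw": 0,"jaw": 1}
    - {"x": 0,"y": 0,"z": 0,"yaw": 0,"jaw": 1}

```text
time: 4.1
tool_pos: [0.5267, -0.1584, 0.151]
tcp_rot: [[0.08, 0.997, -0.011], [0.997, -0.08, 0.003], [0.002, -0.011, -1.0]]
ft_force: [-1.3, 0.6, -0.4]
finger_gap: 0.0858
grasp_force: 0.0
```

```bash
python3 - <<'E'
from h import *
s=sense();print(s["time"],s["tool_pos"],T(s["tool_pos"]))
a=snap("scene","s1.png");b=snap("top","t1.png")
o=np.hstack([cv2.resize(a[120:270,230:380],(390,390)),cv2.resize(b[220:340,350:470],(390,390))])
cv2.imwrite("pics/c1.png",o[:,:,::-1])
E
```

```text
4.1 [ 0.52665883 -0.15835473  0.15101983] [-0.03554949 -0.07929178]
```

View pics/c1.png

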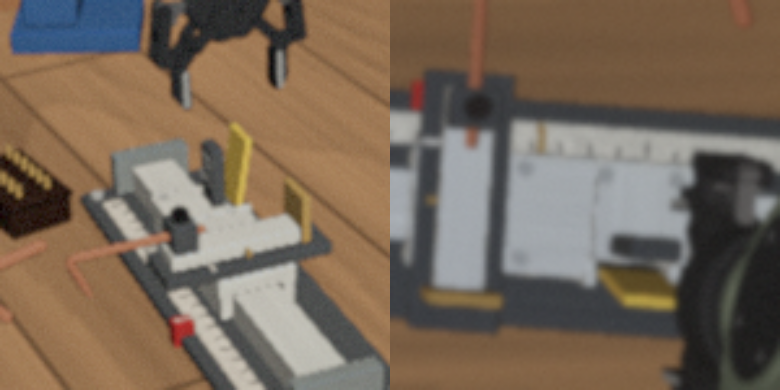

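```bash
python3 - <<'E'
from h import *
s=sense();p=s["tool_pos"];R=s["tcp_rot"];print(p)
for n in("scene","top"):
  print(n,proj(n,p),[proj(n,p+R[:,1]*k-R[:,2]*.013).round(1) for k in(.0425,-.0425)])
  print(boxes_of(n,"lock_grip")[:2],spot_point(n,"lock_grip")[:1])
snap("scene","s2.png")
a=cv2.imread("pics/s2.png")[100:250,200:400];cv2.imwrite("pics/c2.png",cv2.resize(a,None,fx=3,fy=3))
E
```

```text
[ 0.52996969 -0.15971899  0.1561086 ]
scene [317.24138438 160.01235802] [array([300.7, 158.5]), array([333.1, 151.8])]
[{'extent': [309.0, 206.3, 104.8, 73.3], 'confidence': 0.6}, {'extent': [319.7, 183.8, 14.0, 28.7], 'confidence': 0.46}] []
top [438.11506003 307.12592372] [array([441.2, 283.7]), array([438.9, 331.7])]
[{'extent': [397.4, 258.8, 93.9, 130.1], 'confidence': 0.86}] [{'xy': [429.0, 303.5], 'confidence': 0.67}]
```

View pics/c2.png

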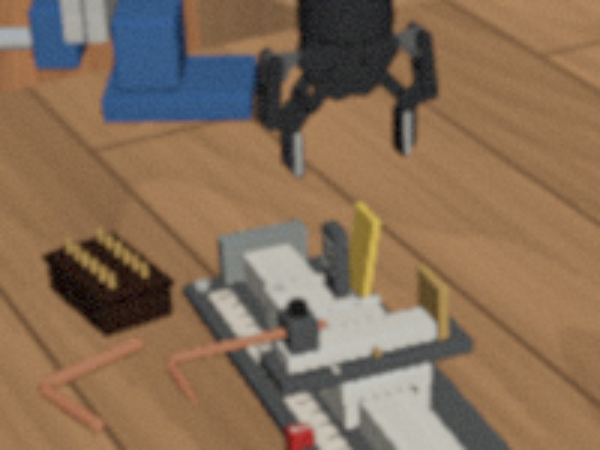

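The fingertips at px (298,157) and (335,151) match the projected pose, and the lock stands between and below them. Descend and close gently.

Request:
move_arm:
  steps:
    - {"x": 0.03,"y": 0.045,"z": 0,"yaw": 0,"jaw": 1}
    - {"x": 0,"y": 0,"z": 0.15,"yaw": 0,"jaw": 1}
    - {"x": 0,"y": 0,"z": 0.15,"yaw": 0,"jaw": 1}
    - {"x": 0,"y": 0,"z": 0.15,"yaw": 0,"jaw": 1}
    - {"x": 0,"y": 0,"z": 0.035,"yaw": 0,"jaw": 1}
    - {"x": 0,"y": 0,"z": 0,"yaw": 0,"jaw": 1}
    - {"x": 0,"y": 0,"z": 0,"yaw": 0,"jaw": 0.6}
    - {"x": 0,"y": 0,"z": 0,"yaw": 0,"jaw": 0.55}
  grip_force: 30

```text
time: 5.12
tool_pos: [0.5388, -0.1559, 0.0851]
tcp_rot: [[0.081, 0.997, 0.003], [0.997, -0.081, -0.001], [-0.001, 0.003, -1.0]]
ft_force: [0.1, -0.5, 1.1]
finger_gap: 0.0636
grasp_force: 0.0
```

```bash
python3 - <<'E'
from h import *
s=sense();print(s["time"],s["tool_pos"],T(s["tool_pos"]),s["finger_gap"],s["ft_force"])
a=snap("scene","s3.png");b=snap("top","t3.png")
o=np.hstack([cv2.resize(a[130:260,260:390],(390,390)),cv2.resize(b[220:340,350:470],(390,390))])
cv2.imwrite("pics/c3.png",o[:,:,::-1])
E
```

```text
5.1167 [ 0.53881215 -0.15586941  0.08512807] [-0.02366101 -0.07575001] 0.06362466975947939 [ 0.14283575 -0.5324348   1.13102135]
```

View pics/c3.png

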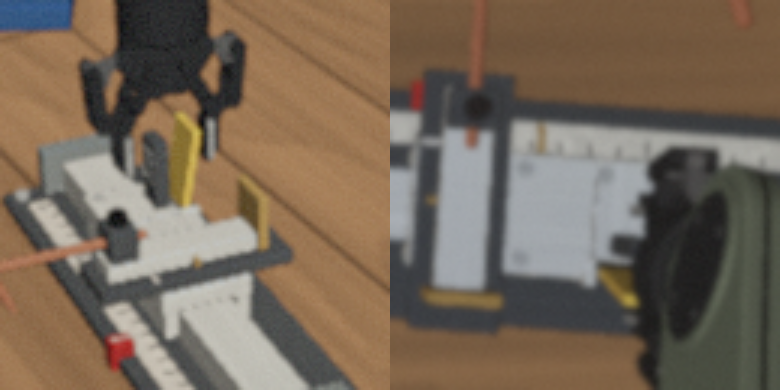

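The post and tab stand between the fingers, and the pointer and clip can still be seen. Close.

Request:
move_arm:
  steps:
    - {"x": 0,"y": 0,"z": 0,"yaw": 0,"jaw": 0.45}
    - {"x": 0,"y": 0,"z": 0,"yaw": 0,"jaw": 0.4}
    - {"x": 0,"y": 0,"z": 0,"yaw": 0,"jaw": 0.3}
    - {"x": 0,"y": 0,"z": 0,"yaw": 0,"jaw": 0.2}
    - {"x": 0,"y": 0,"z": 0,"yaw": 0,"jaw": 0.1}
    - {"x": 0,"y": 0,"z": 0,"yaw": 0,"jaw": 0}
    - {"x": 0,"y": 0,"z": 0,"yaw": 0,"jaw": 0}
  grip_force: 30

```text
time: 5.8
tool_pos: [0.5411, -0.1561, 0.0854]
tcp_rot: [[0.082, 0.997, 0.008], [0.997, -0.082, -0.001], [-0.001, 0.008, -1.0]]
ft_force: [8.1, 0.0, 2.7]
finger_gap: 0.027
grasp_force: 33.4
```

```bash
python3 - <<'E'
from h import *
s=sense();print(s["time"],s["tool_pos"],T(s["tool_pos"]),s["finger_gap"],s["ft_force"],s["grasp_force"])
for n in("scene","top"):
    print(n,[np.round(spot_point(n,q)[:1][0]["xy"],1) if spot_point(n,q) else None for q in("carriage_pointer","clip_mark")])
E
```

```text
5.8 [ 0.54111597 -0.15606727  0.08537001] [-0.02134872 -0.07574503] 0.027032905246585942 [8.09342829 0.04807362 2.72369426] 33.42982470989227
scene [array([293.6, 229.7]), array([305.9, 243.4])]
top [array([395.8, 258.6]), array([363.5, 252.4])]
```

Squeezed home (gap 27 mm, 33 N). Slide about 55 mm, then look again.

Request:
move_arm:
  steps:
    - {"x": 0.02,"y": 0,"z": 0,"yaw": 0,"jaw": 0}
    - {"x": 0.05,"y": 0,"z": 0,"yaw": 0,"jaw": 0}
    - {"x": 0.07,"y": 0,"z": 0,"yaw": 0,"jaw": 0}
    - {"x": 0.07,"y": 0,"z": 0,"yaw": 0,"jaw": 0}
    - {"x": 0.07,"y": 0,"z": 0,"yaw": 0,"jaw": 0}
    - {"x": 0.05,"y": 0,"z": 0,"yaw": 0,"jaw": 0}
    - {"x": 0.03,"y": 0,"z": 0,"yaw": 0,"jaw": 0}
    - {"x": 0,"y": 0,"z": 0,"yaw": 0,"jaw": 0}

```text
time: 6.87
tool_pos: [0.546, -0.1015, 0.0854]
tcp_rot: [[0.081, 0.997, 0.009], [0.997, -0.081, -0.001], [-0.0, 0.009, -1.0]]
ft_force: [8.3, 1.2, 2.2]
finger_gap: 0.0273
grasp_force: 34.4
```

```bash
python3 - <<'E'
from h import *
s=sense();print(s["time"],s["tool_pos"],T(s["tool_pos"]),s["finger_gap"],s["ft_force"],s["grasp_force"])
for n in("scene","top"):
    for q in("carriage_pointer","clip_mark"):
        for _ in range(2):
            r=spot_point(n,q)
            if r: print(n,q,np.round(r[0]["xy"],1),T(ray(n,r[0]["xy"],.016)).round(4))
a=snap("scene","s4.png");b=snap("top","t4.png")
o=np.hstack([cv2.resize(a[210:270,270:330],(390,390),interpolation=2),cv2.resize(b[235:275,345:385],(390,390),interpolation=2)])
cv2.imwrite("pics/c4.png",o[:,:,::-1])
E
```

```text
6.8667 [ 0.54601302 -0.10147074  0.08537118] [-0.0212595  -0.02092939] 0.027299099635852076 [8.29631073 1.2131992  2.20610653] 34.42537307739258
scene carriage_pointer [293.6 229.7] [ 0.0596 -0.0189]
scene carriage_pointer [293.6 229.7] [ 0.0596 -0.0189]
scene clip_mark [305.9 243.4] [0.0549 0.0496]
scene clip_mark [305.9 243.4] [0.0549 0.0496]
top carriage_pointer [395.8 258.6] [ 0.0574 -0.0225]
top carriage_pointer [395.8 258.6] [ 0.0574 -0.0225]
top clip_mark [363.5 252.4] [0.0655 0.0471]
top clip_mark [363.5 252.4] [0.0655 0.0471]
```

View pics/c4.png

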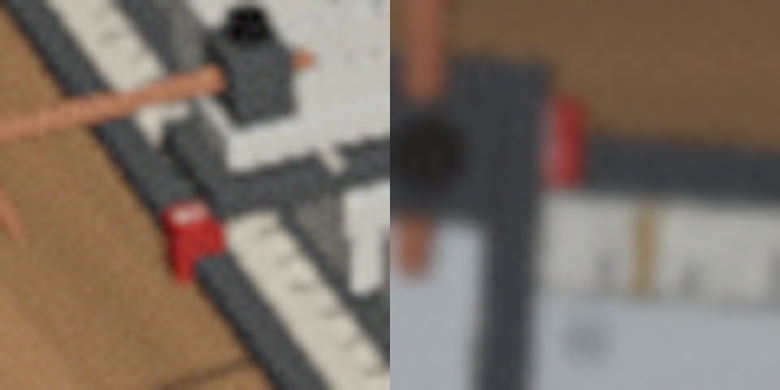

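```bash
python3 - <<'E'
from h import *
print(T(ray("top",(371.4,260.6),.016)),[T(ray("top",(361.3,249.6),z)) for z in(.016,.02)])
for n in("scene","top"):
    for _ in range(2):
      read_camera(n)
      for q in("carriage_pointer","clip_mark"):
        r=spot_point(n,q)
        if r: print(n,q,np.round(r[0]["xy"],1),T(ray(n,r[0]["xy"],.016)).round(4),r[0]["confidence"])
E
```

```text
[0.0493218 0.0291276] [array([0.07112865, 0.05216919]), array([0.0708587 , 0.05255067])]
scene carriage_pointer [299.6 239.3] [0.0619 0.027 ] 0.77
scene clip_mark [305.9 244. ] [0.0558 0.0519] 0.56
scene clip_mark [385.5 301.9] [-0.0119  0.3179] 0.72
top carriage_pointer [371.7 255.1] [0.0611 0.0293] 0.68
top clip_mark [364.4 252.9] [0.0646 0.0451] 0.53
top carriage_pointer [372.6 257.4] [0.0563 0.027 ] 0.9
top clip_mark [362.4 252.7] [0.0647 0.0494] 0.44
```

Request:
move_arm:
  steps:
    - {"x": 0.02,"y": 0,"z": 0,"yaw": 0,"jaw": 0}
    - {"x": 0.03,"y": 0,"z": 0,"yaw": 0,"jaw": 0}
    - {"x": 0.03,"y": 0,"z": 0,"yaw": 0,"jaw": 0}
    - {"x": 0.03,"y": 0,"z": 0,"yaw": 0,"jaw": 0}
    - {"x": 0.01,"y": 0,"z": 0,"yaw": 0,"jaw": 0}
    - {"x": 0,"y": 0,"z": 0,"yaw": 0,"jaw": 0}

```text
time: 8.47
tool_pos: [0.5476, -0.0842, 0.0854]
tcp_rot: [[0.081, 0.997, 0.009], [0.997, -0.081, -0.001], [-0.001, 0.009, -1.0]]
ft_force: [8.7, -0.4, 1.4]
finger_gap: 0.0276
grasp_force: 34.7
```

```bash
python3 - <<'E'
from h import *
s=sense();print(s["time"],s["tool_pos"],T(s["tool_pos"]),s["finger_gap"],s["ft_force"],s["grasp_force"])
a=snap("scene","s5.png");b=snap("top","t5.png")
o=np.hstack([cv2.resize(a[220:260,280:320],(390,390),interpolation=2),cv2.resize(b[235:275,345:385],(390,390),interpolation=2)])
cv2.imwrite("pics/c5.png",o[:,:,::-1])
E
```

```text
8.4667 [ 0.54755806 -0.08424001  0.08536736] [-0.02123181 -0.00362955] 0.027591366465888927 [ 8.72191699 -0.41579182  1.39235833] 34.660470485687256
```

View pics/c5.png

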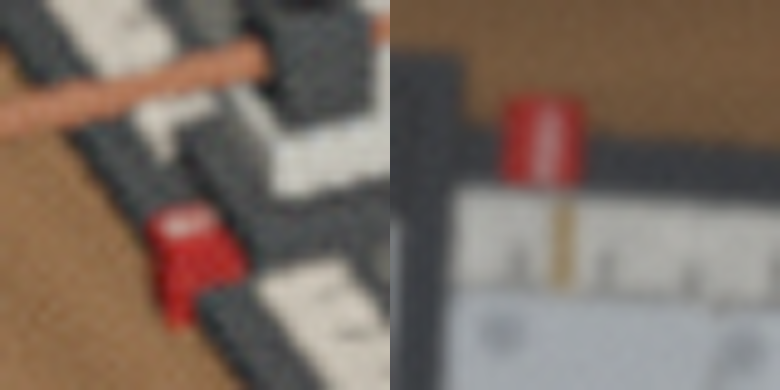

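```bash
python3 - <<'E'
from h import *
im=cv2.imread("pics/t5.png").astype(float)
# pointer: yellowness = R - B per column, rows 257-263 ; clip white line: G in red zone
for r in range(255,265): w=np.clip((im[r,355:370,2]-im[r,355:370,0])-20,0,None);print(r,w.astype(int), round(355+(w*np.arange(15)).sum()/w.sum(),2))
for r in range(244,255): g=im[r,355:369,1]; print(r,g.astype(int),(im[r,355:369,2]-g).astype(int))
g=lambda a,z:T(ray("top",a,z))
print(g((362.85,260.1),.016),g((361.2,249.4),.016),g((361.2,249.4),.019))
E
```

```text
255 [0 0 0 0 0 0 0 1 0 0 0 0 0 0 0] 362.0
256 [ 0  0  0  0  0  0  0 12  9  0  0  0  0  0  0] 362.43
257 [ 0  0  0  0  0  0  3 20 18  0  0  0  0  0  0] 362.37
258 [ 0  0  0  0  0  0  1 22 17  0  0  0  0  0  0] 362.4
259 [ 0  0  0  0  0  0  2 22 16  0  0  0  0  0  0] 362.35
260 [ 0  0  0  0  0  0  2 21 15  0  0  0  0  0  0] 362.34
261 [ 0  0  0  0  0  0  5 21 15  0  0  0  0  0  0] 362.24
262 [ 0  0  0  0  0  0  6 22 15  0  0  0  0  0  0] 362.21
263 [ 0  0  0  0  0  0  5 18  9  0  0  0  0  0  0] 362.12
264 [0 0 0 0 0 0 0 3 0 0 0 0 0 0 0] 362.0
244 [86 79 78 75 74 76 77 76 75 79 83 82 86 85] [28 34 41 48 50 49 44 41 40 34 29 27 25 26]
245 [81 71 61 58 60 66 73 66 61 64 77 82 83 85] [30 43 62 76 78 70 62 63 62 51 34 27 25 26]
246 [75 65 48 48 55 74 83 68 53 57 74 83 83 84] [29 48 77 92 91 74 65 73 81 64 38 27 24 25]
247 [68 59 51 46 61 86 97 80 51 54 67 75 78 82] [25 48 78 96 88 66 57 70 85 66 38 26 24 23]
248 [ 63  57  50  50  66  94 104  82  56  50  64  68  70  76] [15 41 77 94 84 62 52 66 82 63 32 17 17 17]
249 [ 61  53  46  48  70 100 108  83  54  49  57  61  65  67] [ 7 40 81 96 82 58 50 67 82 60 24  9  5  7]
250 [ 60  53  47  53  73 101 105  82  52  48  55  59  62  62] [ 8 42 81 92 77 55 52 70 84 57 20  2  0 -1]
251 [ 59  53  49  51  77 104 101  76  53  48  56  60  62  58] [ 9 45 84 94 74 53 55 74 84 56 17  2 -1 -1]
252 [ 62  57  48  52  77 106  99  73  52  52  56  61  62  61] [11 45 82 90 70 48 54 74 81 50 15  1 -1 -2]
253 [82 72 68 69 83 99 95 74 62 58 63 67 66 65] [ 5 29 56 64 53 41 45 61 60 37  9  0 -1 -1]
254 [118 115 113 108 106 107 107  96  90  87  87  85  85  82] [ 1  7 16 21 22 20 24 30 27 14  1 -1 -2 -1]
[0.04904782 0.04737325] [0.07153879 0.05241066] [0.07133505 0.05269602]
```

Request:
move_arm:
  steps:
    - {"x": 0.016,"y": 0,"z": 0,"yaw": 0,"jaw": 0}
    - {"x": 0.016,"y": 0,"z": 0,"yaw": 0,"jaw": 0}
    - {"x": 0,"y": 0,"z": 0,"yaw": 0,"jaw": 0}
    - {"x": 0,"y": 0,"z": 0,"yaw": 0,"jaw": 0}
    - {"x": 0,"y": 0,"z": 0,"yaw": 0,"jaw": 0}

```text
time: 8.98
tool_pos: [0.5479, -0.0796, 0.0853]
tcp_rot: [[0.081, 0.997, 0.009], [0.997, -0.081, -0.001], [-0.001, 0.009, -1.0]]
ft_force: [8.3, -0.2, 2.9]
finger_gap: 0.0271
grasp_force: 34.7
```

```bash
cat >> h.py <<'E'
def gapchk():
    im=np.mean([read_camera("top").astype(float) for _ in range(3)],0)
    P=[];C=[]
    for r in range(257,263):
        w=np.clip(im[r,350:372,0]-im[r,350:372,2]-20,0,None);P.append(350+(w*np.arange(22)).sum()/w.sum())
    for r in range(247,252):
        rb=im[r,356:367,0]-im[r,356:367,1];w=np.clip(im[r,358:364,1]-58,0,None);C.append(358+(w*np.arange(6)).sum()/w.sum())
    p=T(ray("top",(np.mean(P),259.5),.016));c=T(ray("top",(np.mean(C),249),.018));print("pointer",np.mean(P),p,"clip",np.mean(C),c,"dy",p[1]-c[1],"slopes",np.polyfit(range(6),P,1)[0],np.polyfit(range(5),C,1)[0])
E
python3 - <<'E'
from h import *
s=sense();print(s["time"],s["tool_pos"],T(s["tool_pos"]),s["finger_gap"],s["ft_force"],s["grasp_force"])
gapchk()
E
```

```text
8.9833 [ 0.54794577 -0.07959789  0.08533518] [-0.02125278  0.00102869] 0.02713029473689684 [ 8.26900306 -0.15982713  2.93807893] 34.70146894454956
pointer 360.07181069767176 [0.04988761 0.05336239] clip 360.6921115082735 [0.07217325 0.05373676] dy -0.00037437168905258417 slopes -0.07752905718618032 -0.10292609847603569
```

Within 0.5 mm of the clip. Let the tab go and rise.

Request:
move_arm:
  steps:
    - {"x": 0,"y": 0,"z": 0,"yaw": 0,"jaw": 0.4}
    - {"x": 0,"y": 0,"z": 0,"yaw": 0,"jaw": 0.6}
    - {"x": 0,"y": 0,"z": 0,"yaw": 0,"jaw": 0.8}
    - {"x": 0,"y": 0,"z": 0,"yaw": 0,"jaw": 0.8}
    - {"x": 0,"y": 0,"z": -0.15,"yaw": 0,"jaw": 0.8}
    - {"x": 0,"y": 0,"z": -0.2,"yaw": 0,"jaw": 0.8}
    - {"x": 0,"y": 0,"z": -0.2,"yaw": 0,"jaw": 0.8}
    - {"x": 0,"y": 0,"z": 0,"yaw": 0,"jaw": 0.8}

```text
time: 9.8
tool_pos: [0.5475, -0.0796, 0.1721]
tcp_rot: [[0.081, 0.997, 0.012], [0.997, -0.081, -0.002], [-0.001, 0.012, -1.0]]
ft_force: [1.2, 0.3, -0.2]
finger_gap: 0.0681
grasp_force: 0.0
```

```bash
python3 - <<'E'
from h import *
s=sense();print(s["time"],s["tool_pos"],T(s["tool_pos"]),s["finger_gap"],s["ft_force"])
gapchk()
for n in("scene","top"):
    for _ in range(2):
      read_camera(n)
      for q,z in(("thumb_plate",.097),("ram_pointer",.073),("bed_line",.073)):
        r=spot_point(n,q)
        if r: print(n,q,np.round(r[0]["xy"],1),T(ray(n,r[0]["xy"],z)).round(4),round(r[0]["confidence"],2))
b=snap("top","t6.png")
cv2.imwrite("pics/c6.png",cv2.resize(b[235:335,300:400],(600,600),interpolation=2)[:,:,::-1])
E
```

```text
9.8 [ 0.54750535 -0.07961848  0.17211212] [-0.02168969  0.00096954] 0.06813777364543362 [ 1.24906428  0.29875735 -0.23373026]
pointer 360.0716724916513 [0.04988759 0.05336268] clip 360.68682953846826 [0.07217242 0.05374798] dy -0.00038529549105709854 slopes -0.08143506036108102 -0.09589856582236896
scene thumb_plate [358.  214.3] [-0.053   0.1037] 0.68
scene ram_pointer [339.8 236. ] [0.0062 0.1345] 0.93
scene bed_line [327. 239.] [0.0366 0.1337] 0.8
scene thumb_plate [357.7 214.7] [-0.0517  0.1049] 0.89
scene ram_pointer [340. 235.] [0.0041 0.131 ] 0.55
scene bed_line [324.9 239.9] [0.0422 0.1351] 0.63
top thumb_plate [333.9 308.7] [-0.0523  0.1051] 0.69
top ram_pointer [323.2 280.5] [0.0002 0.1293] 0.87
top bed_line [326.4 261.7] [0.038  0.1256] 0.89
top thumb_plate [331.9 308.7] [-0.0526  0.1089] 0.64
top ram_pointer [322.9 280.1] [0.0009 0.1299] 0.76
top bed_line [326.1 260.4] [0.0405 0.1264] 0.91
```

View pics/c6.png

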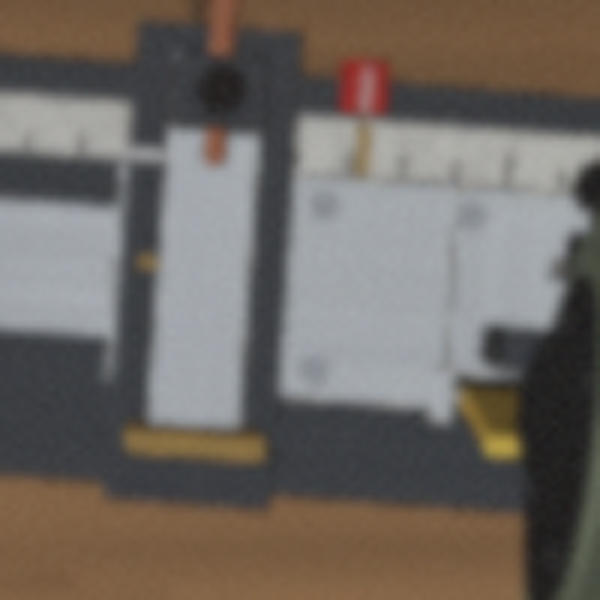

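```bash
cat >> h.py <<'E'
def ramchk():
    im=np.mean([read_camera("top").astype(float) for _ in range(3)],0)
    w=im[255:300,322:326].mean(1); y=np.clip(im[255:300,322:327,0]-im[255:300,322:327,2]-12,0,None)
    g=np.clip(im[254:268,322:326,2]-95,0,None); rr=np.arange(254,268)
    L=(g.sum(1)*rr).sum()/g.sum(); P=(y.sum(1)*np.arange(255,300)).sum()/y.sum(); Pc=(y.sum(0)*np.arange(322,327)).sum()/y.sum()
    l=T(ray("top",(324,L),.073));p=T(ray("top",(Pc,P),.073));print("line",round(L,2),l,"ptr",round(Pc,2),round(P,2),p,"dx",p[0]-l[0])
    return im
E
python3 - <<'E'
from h import *
im=ramchk()
for r in list(range(256,266))+list(range(274,284)): print(r,im[r,318:330].sum(1).astype(int),(im[r,318:330,0]-im[r,318:330,2]).astype(int))
print("rear edge",T(ray("top",(332.5,311.8),.12)))
E
```

```text
line 260.12 [0.04077185 0.13063029] ptr 324.09 278.15 [0.00494271 0.12784296] dx -0.03582913425461197
256 [493 490 456 361 264 202 193 192 200 268 340 357] [ 4  5  3  1 -2 -5 -6 -6 -6 -4 -4 -5]
257 [499 492 455 363 258 208 195 193 211 302 412 457] [ 5  4  3  1 -2 -5 -5 -5 -5 -5 -6 -8]
258 [508 498 460 376 290 248 239 235 243 331 448 499] [ 5  4  2  0 -2 -4 -4 -5 -5 -6 -7 -8]
259 [497 490 468 417 375 348 341 334 325 377 465 506] [ 4  3  3  0 -1 -3 -2 -3 -3 -4 -7 -9]
260 [453 455 452 434 425 423 418 413 406 423 482 508] [ 3  3  1  0 -2 -2 -2 -2 -2 -3 -7 -8]
261 [351 375 401 390 381 385 385 392 390 419 476 505] [ 0  0 -1 -1 -2 -3 -3 -2 -2 -2 -6 -9]
262 [255 314 363 333 285 276 278 283 305 371 457 504] [-2 -3 -5 -4 -4 -4 -4 -4 -2 -3 -7 -9]
263 [218 301 366 317 230 209 200 204 242 341 453 500] [ -6  -6  -6  -6  -7  -6  -5  -5  -4  -4  -8 -10]
264 [211 293 355 301 219 195 191 193 237 347 453 501] [ -4  -4  -5  -6  -6  -6  -5  -4  -5  -5  -9 -10]
265 [202 272 323 280 215 191 187 194 250 360 459 497] [ -4  -3  -4  -5  -6  -5  -6  -6  -4  -6  -9 -10]
274 [498 459 349 238 197 186 186 209 321 4
[... 321 characters left out ...]
4] [ -7  -8  -7  -5   5  22  27  22   7  -4  -9 -10]
278 [459 404 301 220 225 256 283 315 389 466 503 506] [-6 -6 -5 -3 13 35 44 38 16 -2 -8 -9]
279 [457 391 291 216 217 241 270 314 397 468 500 505] [ -5  -4  -4  -3  10  28  37  32  13  -2  -9 -10]
280 [459 388 288 214 201 211 228 287 391 470 502 504] [ -5  -5  -5  -4   0   8  13  11   1  -6 -10 -10]
281 [457 387 280 208 188 192 202 276 395 471 502 506] [ -6  -6  -6  -6  -6  -4  -3  -3  -6  -9  -9 -10]
282 [452 371 270 206 187 186 202 286 409 479 504 507] [ -6  -6  -6  -6  -6  -5  -6  -5  -7  -9 -10 -10]
283 [455 364 262 203 191 189 207 300 424 489 502 502] [ -6  -5  -6  -7  -7  -6  -6  -5  -7  -9 -10 -10]
rear edge [-0.05677814  0.10831213]
```

Request:
move_arm:
  steps:
    - {"x": 0,"y": -0.2,"z": -0.05,"yaw": 0,"jaw": 0.4}
    - {"x": 0,"y": -0.2,"z": 0,"yaw": 0,"jaw": 0.2}
    - {"x": 0.2,"y": -0.15,"z": 0,"yaw": 0,"jaw": 0}
    - {"x": 0.2,"y": 0,"z": 0,"yaw": 0,"jaw": 0}
    - {"x": 0.2,"y": 0,"z": 0,"yaw": 0,"jaw": 0}
    - {"x": 0.1,"y": 0,"z": 0,"yaw": 0,"jaw": 0}
    - {"x": 0,"y": 0,"z": 0,"yaw": 0,"jaw": 0}
    - {"x": 0,"y": 0,"z": 0,"yaw": 0,"jaw": 0}

```text
time: 11.62
tool_pos: [0.47, 0.0327, 0.1736]
tcp_rot: [[0.079, 0.997, 0.0], [0.997, -0.079, -0.001], [-0.001, 0.0, -1.0]]
ft_force: [1.3, 0.0, 0.4]
finger_gap: 0.0002
grasp_force: 0.0
```

```bash
python3 - <<'E'
from h import *
s=sense();print(s["time"],s["tool_pos"],T(s["tool_pos"]),s["finger_gap"],s["ft_force"])
E
```

```text
11.6167 [0.46998446 0.03267712 0.17361412] [-0.10876183  0.10603253] 0.00020387450416884704 [1.30293421e+00 8.93186162e-04 4.23384219e-01]
```

Request:
move_arm:
  steps:
    - {"x": 0,"y": 0,"z": 0.15,"yaw": 0,"jaw": 0}
    - {"x": 0,"y": 0,"z": 0.2,"yaw": 0,"jaw": 0}
    - {"x": 0,"y": 0,"z": 0.17,"yaw": 0,"jaw": 0}
    - {"x": 0,"y": 0.06,"z": 0.05,"yaw": 0,"jaw": 0}
    - {"x": 0,"y": 0.06,"z": 0,"yaw": 0,"jaw": 0}
    - {"x": 0,"y": 0,"z": 0,"yaw": 0,"jaw": 0}

```text
time: 12.12
tool_pos: [0.4914, 0.0301, 0.0889]
tcp_rot: [[0.082, 0.997, 0.004], [0.997, -0.082, -0.0], [0.0, 0.004, -1.0]]
ft_force: [0.7, 0.3, -0.1]
finger_gap: -0.0
grasp_force: 0.0
```

```bash
python3 - <<'E'
from h import *
s=sense();print(s["time"],s["tool_pos"],T(s["tool_pos"]),s["finger_gap"],s["ft_force"])
b=snap("top","t7.png");a=snap("scene","s7.png")
o=np.hstack([cv2.resize(a[150:280,290:420],(390,390),interpolation=2),cv2.resize(b[235:335,290:390],(390,390),interpolation=2)])
cv2.imwrite("pics/c7.png",o[:,:,::-1])
E
```

```text
12.1167 [0.49138775 0.03005327 0.08886434] [-0.08721089  0.1052962 ] -2.4189482238755616e-05 [ 0.65176606  0.34665537 -0.108274  ]
```

View pics/c7.png

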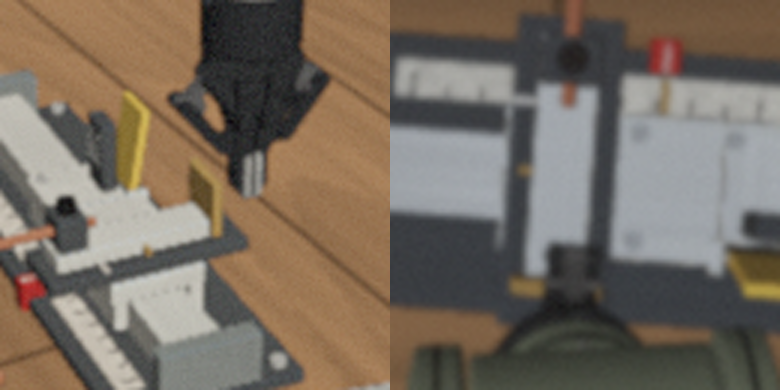

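The fingers are shut and centred behind the thumb plate, with the pointer at px (324,278) and the line in clear view of the top camera. Creep in.

Request:
move_arm:
  steps:
    - {"x": 0,"y": 0.03,"z": 0,"yaw": 0,"jaw": 0}
    - {"x": 0,"y": 0.03,"z": 0,"yaw": 0,"jaw": 0}
    - {"x": 0,"y": 0.02,"z": 0,"yaw": 0,"jaw": 0}
    - {"x": 0,"y": 0.02,"z": 0,"yaw": 0,"jaw": 0}
    - {"x": 0,"y": 0.02,"z": 0,"yaw": 0,"jaw": 0}
    - {"x": 0,"y": 0.02,"z": 0,"yaw": 0,"jaw": 0}
    - {"x": 0,"y": 0.02,"z": 0,"yaw": 0,"jaw": 0}
    - {"x": 0,"y": 0,"z": 0,"yaw": 0,"jaw": 0}

```text
time: 12.88
tool_pos: [0.5108, 0.029, 0.0879]
tcp_rot: [[0.081, 0.997, -0.003], [0.997, -0.081, 0.0], [-0.0, -0.003, -1.0]]
ft_force: [-3.8, -0.1, 3.5]
finger_gap: 0.0
grasp_force: 2.1
```

```bash
python3 - <<'E'
from h import *
s=sense();print(s["time"],s["tool_pos"],T(s["tool_pos"]),s["ft_force"])
ramchk();s=sense();print(s["tool_pos"],T(s["tool_pos"]),s["ft_force"])
E
```

```text
12.8833 [0.51075951 0.02899809 0.08789756] [-0.06782123  0.10594428] [-3.76034733 -0.13607441  3.49477215]
line 260.11 [0.04078604 0.13063132] ptr 324.16 277.54 [0.00616074 0.12779015] dx -0.034625299707563326
[0.51081221 0.02898603 0.08788491] [-0.06776768  0.1059369 ] [-4.68434605  1.07079866  3.16653326]
```

Request:
move_arm:
  steps:
    - {"x": 0,"y": 0.015,"z": 0,"yaw": 0,"jaw": 0}
    - {"x": 0,"y": 0.015,"z": 0,"yaw": 0,"jaw": 0}
    - {"x": 0,"y": 0.02,"z": 0,"yaw": 0,"jaw": 0}
    - {"x": 0,"y": 0.02,"z": 0,"yaw": 0,"jaw": 0}
    - {"x": 0,"y": 0.02,"z": 0,"yaw": 0,"jaw": 0}
    - {"x": 0,"y": 0.02,"z": 0,"yaw": 0,"jaw": 0}
    - {"x": 0,"y": 0.01,"z": 0,"yaw": 0,"jaw": 0}
    - {"x": 0,"y": 0,"z": 0,"yaw": 0,"jaw": 0}

```text
time: 13.7
tool_pos: [0.5288, 0.0274, 0.0879]
tcp_rot: [[0.081, 0.997, -0.002], [0.997, -0.081, -0.0], [-0.0, -0.002, -1.0]]
ft_force: [-4.9, 0.2, 3.3]
finger_gap: 0.0001
grasp_force: 2.6
```

```bash
python3 - <<'E'
from h import *
ramchk();gapchk();s=sense();print(s["time"],s["tool_pos"],T(s["tool_pos"]),s["ft_force"])
E
```

```text
line 260.11 [0.04078211 0.13063103] ptr 324.71 268.47 [0.0242639  0.12800438] dx -0.016518214743064984
pointer 360.0737409507339 [0.04988791 0.05335829] clip 360.6761098081499 [0.07217074 0.05377074] dy -0.0004124562636962925 slopes -0.08686342236635324 -0.09150933869640651
14.0 [0.52876181 0.02741015 0.08787606] [-0.04974903  0.10594155] [-4.26819489  0.53455025  2.3128242 ]
```

Request:
move_arm:
  steps:
    - {"x": 0,"y": 0.01,"z": 0,"yaw": 0,"jaw": 0}
    - {"x": 0,"y": 0.015,"z": 0,"yaw": 0,"jaw": 0}
    - {"x": 0,"y": 0.015,"z": 0,"yaw": 0,"jaw": 0}
    - {"x": 0,"y": 0.015,"z": 0,"yaw": 0,"jaw": 0}
    - {"x": 0,"y": 0.01,"z": 0,"yaw": 0,"jaw": 0}
    - {"x": 0,"y": 0.01,"z": 0,"yaw": 0,"jaw": 0}
    - {"x": 0,"y": 0,"z": 0,"yaw": 0,"jaw": 0}

```text
time: 14.58
tool_pos: [0.5399, 0.0264, 0.0879]
tcp_rot: [[0.081, 0.997, -0.003], [0.997, -0.081, -0.0], [-0.001, -0.002, -1.0]]
ft_force: [-5.7, -0.2, 4.0]
finger_gap: 0.0
grasp_force: 2.7
```

```bash
python3 - <<'E'
from h import *
im=ramchk();s=sense();print(s["time"],s["tool_pos"],T(s["tool_pos"]),s["ft_force"])
for r in range(256,270): print(r,im[r,318:330].sum(1).astype(int),(im[r,318:330,0]-im[r,318:330,2]).astype(int))
E
```

```text
line 260.12 [0.04077769 0.13063071] ptr 325.08 263.08 [0.03503887 0.12804072] dx -0.005738818475630125
14.7333 [0.53993364 0.0263902  0.08785362] [-0.0385308   0.10590547] [-6.02818818  0.00674994  4.0368064 ]
256 [485 480 447 365 255 195 183 180 202 298 418 485] [ 4  4  3  1 -3 -5 -6 -5 -5 -5 -5 -8]
257 [495 485 449 361 257 204 189 191 209 307 431 491] [ 4  4  4  1 -3 -5 -5 -6 -6 -5 -6 -9]
258 [503 489 455 371 290 245 234 230 241 327 442 492] [ 4  4  3  0 -2 -4 -5 -5 -5 -5 -7 -9]
259 [493 484 462 410 366 347 337 330 322 370 459 495] [ 5  4  2  0 -2 -2 -2 -2 -3 -4 -7 -9]
260 [445 448 447 429 418 417 414 414 402 420 469 496] [ 3  2  2  0 -2 -2 -1 -1  0 -2 -6 -9]
261 [348 374 394 384 378 385 389 398 404 422 465 495] [ 0  0  0 -1 -2  0  3  6  5  2 -5 -8]
262 [251 308 362 327 285 288 310 326 342 384 456 494] [-3 -4 -5 -4 -3  5 18 25 22 11 -1 -8]
263 [212 294 361 311 233 230 260 278 302 368 451 492] [-5 -6 -6 -7 -4 11 31 41 36 16 -1 -7]
264 [206 286 350 298 219 206 229 247 275 365 452 491] [-5 -4 -6 -6 -5  5 22 30 25  9 -3 -9]
265 [201 265 319 274 211 190 199 207 257 360 455 493] [-4 -3 -4 -5 -5 -2  4  7  5  0 -7 -9]
266 [203 257 303 263 205 188 183 194 255 370 455 491] [ -4  -4  -4  -5  -6  -4  -5  -3  -3  -5  -9 -10]
267 [216 273 312 265 203 187 184 193 262 379 461 494] [-3 -3 -5 -6 -6 -6 -5 -6 -5 -7 -9 -9]
268 [268 310 317 261 201 185 184 197 272 391 463 493] [ -5  -4  -5  -6  -7  -6  -6  -6  -6  -8 -10 -10]
269 [369 370 333 254 198 187 185 196 284 402 475 492] [ -6  -5  -5  -6  -6  -7  -6  -6  -5  -7  -8 -10]
```

Request:
move_arm:
  steps:
    - {"x": 0,"y": 0.008,"z": 0,"yaw": 0,"jaw": 0}
    - {"x": 0,"y": 0.008,"z": 0,"yaw": 0,"jaw": 0}
    - {"x": 0,"y": 0.008,"z": 0,"yaw": 0,"jaw": 0}
    - {"x": 0,"y": 0,"z": 0,"yaw": 0,"jaw": 0}
    - {"x": 0,"y": 0,"z": 0,"yaw": 0,"jaw": 0}

```text
time: 15.15
tool_pos: [0.5434, 0.0261, 0.0879]
tcp_rot: [[0.081, 0.997, -0.002], [0.997, -0.081, -0.0], [-0.001, -0.002, -1.0]]
ft_force: [-6.0, -0.1, 3.8]
finger_gap: 0.0001
grasp_force: 2.8
```

```bash
python3 - <<'E'
from h import *
im=ramchk();s=sense();print(s["time"],s["tool_pos"],T(s["tool_pos"]),s["ft_force"])
E
```

```text
line 260.06 [0.04090136 0.13063973] ptr 325.31 261.15 [0.03891715 0.12787412] dx -0.0019842099230305207
15.3 [0.54342734 0.02607085 0.08785333] [-0.03502256  0.10589379] [-5.67829541 -1.29185246  2.92491873]
```

Request:
move_arm:
  steps:
    - {"x": 0,"y": 0.006,"z": 0,"yaw": 0,"jaw": 0}
    - {"x": 0,"y": 0.005,"z": 0,"yaw": 0,"jaw": 0}
    - {"x": 0,"y": 0,"z": 0,"yaw": 0,"jaw": 0}
    - {"x": 0,"y": 0,"z": 0,"yaw": 0,"jaw": 0}
    - {"x": 0,"y": 0,"z": 0,"yaw": 0,"jaw": 0}

```text
time: 15.72
tool_pos: [0.545, 0.0259, 0.0879]
tcp_rot: [[0.081, 0.997, -0.003], [0.997, -0.081, -0.0], [-0.001, -0.003, -1.0]]
ft_force: [-5.5, -1.0, 3.6]
finger_gap: -0.0002
grasp_force: 2.9
```

```bash
python3 - <<'E'
from h import *
im=ramchk();s=sense();print(s["time"],s["tool_pos"],T(s["tool_pos"]),s["ft_force"])
for r in range(256,266): print(r,im[r,318:330].sum(1).astype(int),(im[r,318:330,0]-im[r,318:330,2]).astype(int))
E
```

```text
line 260.06 [0.04089029 0.13063892] ptr 325.29 260.32 [0.04055535 0.12803444] dx -0.00033494582428067465
15.8667 [0.54498129 0.02594063 0.08788016] [-0.03346318  0.10590038] [-5.98407225 -0.6489162   4.2782209 ]
256 [487 479 447 359 255 198 185 182 203 296 417 482] [ 4  4  3  1 -1 -4 -5 -5 -5 -5 -7 -8]
257 [493 487 449 359 257 197 189 189 204 307 431 487] [ 4  3  2  1 -3 -4 -4 -3 -5 -5 -6 -8]
258 [502 492 454 369 287 239 217 203 225 319 439 490] [ 4  4  3  1 -2 -1  2  5  3 -2 -6 -8]
259 [492 486 463 416 366 331 287 256 264 343 448 496] [ 4  4  3  0  0  3 15 26 23  8 -4 -8]
260 [445 448 447 430 413 394 345 305 300 362 456 496] [ 2  3  2  0  0  6 24 42 43 21  0 -8]
261 [349 371 395 383 372 359 322 287 287 354 448 495] [ 1  0 -1 -1 -1  4 21 39 40 19  0 -7]
262 [251 306 363 322 283 262 243 226 243 333 443 491] [-3 -4 -4 -5 -4  0  7 17 17  7 -4 -9]
263 [215 296 363 308 230 197 190 194 227 327 444 493] [-6 -5 -6 -6 -6 -5 -4 -1  0 -2 -7 -9]
264 [202 288 350 299 214 186 183 189 231 345 444 491] [-4 -4 -6 -6 -6 -5 -6 -6 -4 -5 -8 -9]
265 [201 265 321 272 210 190 185 185 243 351 451 491] [-3 -3 -4 -5 -6 -5 -6 -5 -5 -5 -8 -8]
```

On the line. Back off along -x, then rise.

Request:
move_arm:
  steps:
    - {"x": 0,"y": -0.03,"z": 0,"yaw": 0,"jaw": 0}
    - {"x": 0,"y": -0.1,"z": 0,"yaw": 0,"jaw": 0}
    - {"x": 0,"y": -0.15,"z": 0,"yaw": 0,"jaw": 0}
    - {"x": 0,"y": -0.1,"z": -0.1,"yaw": 0,"jaw": 0}
    - {"x": 0,"y": 0,"z": -0.2,"yaw": 0,"jaw": 0}
    - {"x": 0,"y": 0,"z": -0.2,"yaw": 0,"jaw": 0}
    - {"x": 0,"y": 0,"z": 0,"yaw": 0,"jaw": 0}
    - {"x": 0,"y": 0,"z": 0,"yaw": 0,"jaw": 0}

```text
time: 16.53
tool_pos: [0.4914, 0.0308, 0.1649]
tcp_rot: [[0.081, 0.997, 0.007], [0.997, -0.081, 0.0], [0.001, 0.007, -1.0]]
ft_force: [0.1, 0.3, -0.1]
finger_gap: -0.0001
grasp_force: 0.0
```

```bash
python3 - <<'E'
from h import *
ramchk();gapchk();s=sense();print(s["time"],s["tool_pos"],s["ft_force"])
print(finish_job())
E
```

```text
line 260.05 [0.04091118 0.13064044] ptr 324.5 284.47 [-0.00750752  0.12611614] dx -0.04841870042252115
pointer 360.0799704783216 [0.04988888 0.05334505] clip 360.675739394379 [0.07217068 0.05377153] dy -0.00042647927816825276 slopes -0.08366800989639087 -0.08735430916225005
16.8333 [0.48896024 0.0306705  0.16191065] [-0.1134809   0.09892318  0.0403552 ]
the job is handed in; nothing more can be done
None
```

The job is handed in, with no verdict returned: by my last readings the carriage is locked about 0.4 mm from the clip, and the ram pointer stood about 0.3 mm short of the white line just before I backed the arm off. The ram check after backing off read 48 mm short, farther than where the ram started, probably because it picked up the uncovered brass plate, so the ram's final position is not confirmed.

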